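Shut and lock the access panel of a vibrating table

ROBOT

A 6-joint arm with a two-finger parallel gripper is mounted at the origin on the work surface. World frame = base frame: x ahead of the robot, y to its left, z up, the work surface at z = 0. Lengths are in mm, angles in rad, forces in N, time in s.
With the tool pointing down it reaches from about 425 to 950 mm from the base axis. Payload 3.5 kg.
Tool frame: the origin (TCP) lies on the centre line of the jaws, within the pads' length; the fingertips stand 19 mm ahead of it and the grasp point (between the pads) is the TCP; z points along the fingers, y is the direction in which the jaws open and shut (so a half turn about z gives the same grasp; the last joint's range is limited). The gripper opens to 85 mm and grips with 20 to 120 N. Pads are 22 mm wide; open, the fingers measure 114 mm over their backs; the gripper's body (76 mm by 85 mm) begins 54 mm behind the grasp point. The pads swing forward as they close: fully open they stand 13 mm farther back than shut.
Start: joints at [-1.373, 0.286, 1.577, -0, 1.279, -0.15], TCP at [230.083, -634.561, 250.325] pointing down, gripper open.
Joint ranges: [-2.77, 2.77], [-0.9, 2.22], [0.21, 2.48], [-1.53, 4.67], [0.24, 2.81], [-2.84, 2.84]. Speed limits (rad/s): [2.79, 2.79, 3.14, 3.14, 3.14, 3.14].

INTERFACE

Orientations are given as a unit quaternion [x, y, z, w].
In Python, from rig import * gives the robot as it stands.
- The arm moves only by the tool step_arm, never from a script. Its argument "series" is a list of rows, each a list of 5 numbers: the shift along the tool's x, y, z in mm, then the turn about the tool's z in rad, then the finger opening in mm, from 0 to 85.4. In form: [[dx, dy, dz, yaw, jaw], ...]. A call has 1 to 8 rows; each row shifts and turns the pose as measured when the row begins, along the tool's axes as they then stand; what a row does not reach is not made up. A row lasts 1/8 s, in which the tool goes at most 62.5 mm and 10.7 degrees, less where a joint would pass 70% of its speed; a pose out of reach is approached as far as the arm can. A call with a gripper value outside its range is refused whole. The fingers move at their own pace and stop on an object; "squeeze" is the grip in N (left out, the last holds). Time passes only in rows, so rows that do not move let the fingers close. It gives the time, the measured TCP pose, the force and the opening at its end, in the units of the state.
- get_obs(): the state, without advancing time (a new reading comes with each control period).
- snapshot(name): name is "side" or "top"; returns a dict with "frame" (420x560x3 uint8, red, green, blue), "depth" (420x560 float32, mm along the optical axis (not along the pixel's ray), 0 where there is no reading), "camera_matrix" (3x3 intrinsics, pixels), "dist_coeffs" ([k1, k2, p1, p2, k3] as OpenCV has them; the pictures are not rectified), "origin" and "attitude" of the camera in the world. Camera axes: x right, y down, z forward; pixel columns grow to the right and rows downward; lengths in mm; the calibration is good to about 2 mm. A picture is of the moment at which its call begins.
- close_job(): hands the job in, once; it reports no verdict.
The state is a dict: "time_s": time; "joint_positions": joint angles; "dq": joint speeds; "joint_efforts": joint torques, N m; "position": TCP position; "tool_rot": TCP orientation; "wrist_force": force on the tool from outside, world axes, zero at the start; "wrist_torque": the same for the moment, N m; "grip_width": finger opening in mm.
Only numpy, scipy, OpenCV 4.12 (cv2) and the standard library are available. Lean on these libraries where they do the work, as an engineer would, in place of code of your own. Each camera call takes 0.05 s, during which the arm holds its last target.

TASK

The access panel on top of the small vibrating table has been left standing open. Push it fully shut with the fingertips, and only then set a fingertip in the slot of its round quarter-turn fastener and turn it clockwise (seen from above) as far as it goes, so that the panel is shut and locked. Nothing needs grasping: do not lift the panel further open, leave the bowl, the bottle and the brass cone where they are, and finish clear of everything.

Things in the scene. Friction and masses are not known exactly. Their poses are not given: they have to be found in the camera images.
- machine: Vibrating table fixed to the bench: grey steel housing 380 (x) x 260 (y) x 90 (z) mm, origin at the centre of its underside. The access panel is in the top of its -x half (robot's side at yaw 0); its hinge line runs parallel to y through (0, 0, 90 mm). On the +x half a round steel plate, 150 mm across, centred at x = 105 mm, top 110 mm up.
- panel (a joint): Opening angle of the access panel, rad: 0 = fully shut against a rigid stop, top face level with the housing's top (90 mm); positive = free edge (the one away from the steel plate) raised. Aluminium plate 168 (hinge to free edge) x 204 x 6 mm; free edge 170 mm from the hinge line. Starts open, stays where it is left (stiff hinge), needs about 1 to 3 N at the free edge to push down.
- panel_push (a point): Point on the panel's top face, on its centre line, 156 mm from the hinge line (14 mm inside the free edge), on the plain strip between fastener and free edge: a good place to push. Moves with the panel; z points out of the top face, -x from the hinge to the free edge.
- cam (a joint): Angle of the quarter-turn fastener, rad, growing clockwise seen from above: 0 = unlocked, slot parallel to the hinge line; 1.571 = locked, slot at right angles to the hinge line, against a rigid stop. Starts at 0 to 0.3, stays where it is left, needs about 0.08 N m to turn (about 3.5 N at 24 mm from its axis).
- cam_slot (a point): Centre of the fastener, on its turning axis, level with its top: a steel disc 100 mm across, flush in the panel inside a dark ring 1.6 mm high, on the panel's centre line 86 mm from the hinge line. Across it runs a slot 38 mm wide, 84 long, 20 deep with upright walls and flat dark floor; a fingertip in either half pushes a long wall. y axis along the slot, z out of the panel.
- bowl: Loose steel bowl, 110 mm across and 60 mm high, standing on the bench beside the machine, not to be disturbed. Origin: centre of its underside.
- bottle: Loose white plastic bottle with an orange cap, 56 mm across and 115 mm high, standing on the bench beside the machine, not to be disturbed. Origin: centre of its underside.
- cone: Loose brass cone mould (a flow cone), 70 mm across its foot and 60 mm high, standing on the machine's round steel plate, not to be disturbed. Origin: centre of its underside.

How it is judged:
By the outcome, as a careful person would: the job done as asked, in the order asked, and still so for the second after the job is handed in, with the robot touching nothing.
It also fails if it takes over 51 s, if anything falls off the work surface, if the arm or the gripper's body presses on something with over 40 N, if the wrist force passes 120 N, or if a joint passes its speed limit or range.

## Working session

There is one attempt and no reset: what is moved stays moved. The work goes in short steps, Python scripts to look and compute and a tool call to move; the robot and the scene stay as the last step left them, time stands still between calls to the robot, and variables do not carry over. Pictures are saved under pics/ and viewed, and the job is handed in when it is done.

Besides the shell and the picture viewer there is one more tool, called after ">>>" as name(argument=value, ...) on one line, values as JSON. step_arm: Moves the arm, as the interface text tells. Its arguments: {"type":"object","properties":{"series":{"type":"array","items":{"type":"array","items":{"type":"number"}}},"squeeze":{"type":"number"}},"required":["series"]}

```bash
ls; mkdir -p pics
python3 - <<'E'
from rig import *
import cv2,json
o=get_obs(); print(o)
for n in ("top","side"):
    s=snapshot(n); cv2.imwrite(f"pics/{n}0.png",s["frame"][:,:,::-1])
    print(n,s["camera_matrix"],s["dist_coeffs"],s["origin"],s["attitude"])
    import numpy as np; np.savez(f"{n}0.npz",**{k:np.array(v) for k,v in s.items()})
E
```

```text
pics
{'time_s': 0.0, 'joint_positions': array([-1.37299956e+00,  2.87200315e-01,  1.57816318e+00,  4.88614776e-05,
        1.27859913e+00, -1.49997020e-01]), 'dq': array([-0.0012839 ,  0.00021391,  0.00014679,  0.0015935 ,  0.00080933,
       -0.00067847]), 'joint_efforts': array([ 1.76961403e-03, -4.05979228e+01, -2.92623496e+01, -3.68491089e-05,
        5.94983896e-03,  2.76782863e-06]), 'position': array([ 229.97627227, -633.97127132,  248.93150322]), 'tool_rot': array([ 9.84918530e-01,  1.73014693e-01, -4.93815266e-06, -1.18520641e-03]), 'wrist_force': array([-0.0896139 ,  0.11136362, -1.07857802]), 'wrist_torque': array([-0.00118192, -0.02308317, -0.04476668]), 'grip_width': 85.23907624301765}
top [[418.140324     0.         276.75496109]
 [  0.         418.140324   209.22610026]
 [  0.           0.           1.        ]] [0.03645543 0.         0.         0.         0.        ] [ 424.83508137   -1.18977002 1090.57360948] [-0.70242748  0.70771379 -0.04955141  0.05728422]
side [[419.91772412   0.         282.0128369 ]
 [  0.         419.91772412 210.51422593]
 [  0.           0.           1.        ]] [-0.04955258  0.          0.          0.          0.        ] [ 389.1399187  -657.24069395  538.79608201] [ 0.87248972 -0.12516831  0.07157569 -0.46687418]
```

View pics/top0.png

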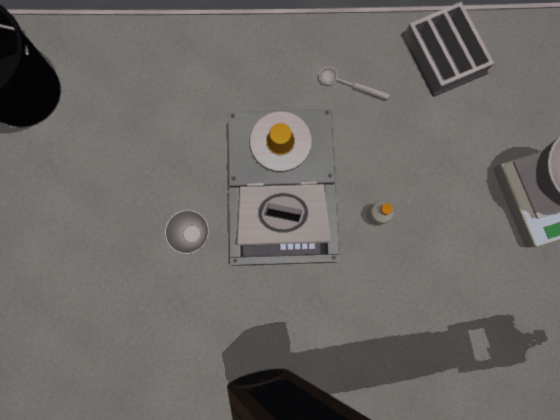

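View pics/side0.png

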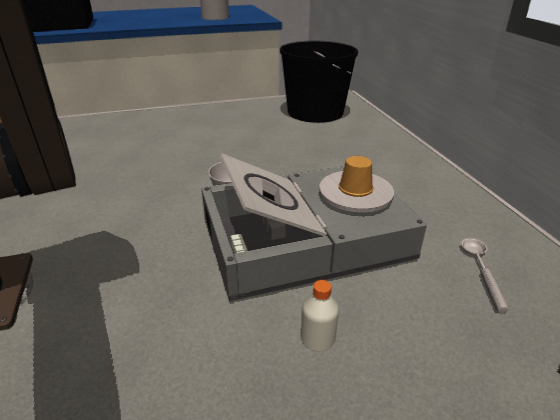

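The top view shows the machine at about (283,187), panel hinged at row ~185, with its free edge at row ~243. The fastener is at (283,212), the bowl at (187,232), the bottle at (382,212) and the cone at (280,138). The side view shows the panel standing well open. Next I'll measure with depth.

```bash
cat > h.py <<'E'
import numpy as np,cv2
from scipy.spatial.transform import Rotation as R
def load(n):
    return dict(np.load(n))
def rays(s,px):
    px=np.array(px,float).reshape(-1,1,2)
    u=cv2.undistortPoints(px,s["camera_matrix"],s["dist_coeffs"]).reshape(-1,2)
    return np.c_[u,np.ones(len(u))]
def world(s,px,d=None):
    px=np.array(px,float).reshape(-1,2)
    r=rays(s,px)
    if d is None: d=s["depth"][px[:,1].round().astype(int),px[:,0].round().astype(int)]
    return R.from_quat(s["attitude"]).apply(r*np.asarray(d).reshape(-1,1))+s["origin"]
def plane(s,px,z):
    r=R.from_quat(s["attitude"]).apply(rays(s,px)); t=(z-s["origin"][2])/r[:,2]
    return s["origin"]+r*t[:,None]
def cloud(s):
    h,w=s["depth"].shape; v,u=np.mgrid[:h,:w]
    P=world(s,np.c_[u.ravel(),v.ravel()],s["depth"].ravel()).reshape(h,w,3)
    P[s["depth"]==0]=np.nan
    return P
E
python3 - <<'E'
from h import *
np.set_printoptions(precision=1,suppress=True)
T=load("top0.npz");S=load("side0.npz")
print(world(T,[(233,115),(330,112),(334,258),(235,261),(235,186),(333,184),(200,300),(420,250),(244,235),(326,238),(283,235),(280,130),(195,232),(387,209)]))
print("side",world(S,[(207,190),(231,259),(420,222),(341,237),(320,290),(300,215),(235,165),(120,150),(290,205)]))
for n,s in(("T",T),("S",S)):
    P=cloud(s)
    if n=="T": poly=np.array([(245,192),(322,190),(327,238),(242,236)])
    else: poly=np.array([(232,165),(288,185),(312,222),(258,205)])
    m=np.zeros(P.shape[:2],np.uint8); cv2.fillPoly(m,[poly.astype(np.int32)],1)
    Q=P[(m>0)&np.isfinite(P[...,2])]
    for i in range(5):
        c=Q.mean(0); U=np.linalg.svd(Q-c)[2][2] if len(Q)<3000 else np.linalg.eigh(np.cov((Q-c).T))[1][:,0]
        d=(Q-c)@U; Q=Q[abs(d)<max(3,1.5*d.std())]
    U*=np.sign(U[2]); print(n,c,U,len(Q),"open deg",np.degrees(np.arccos(U[2])),"yaw",np.degrees(np.arctan2(U[1],U[0])))
for n in("top","side"):
    im=cv2.imread(f"pics/{n}0.png"); c=im[100:275,220:345] if n=="top" else im[140:300,190:430]
    cv2.imwrite(f"pics/{n}0c.png",cv2.resize(c,None,fx=3.3,fy=3.3,interpolation=cv2.INTER_CUBIC))
E
```

```text
[[ 817.   117.3   89.9]
 [ 821.4 -125.2   91.5]
 [ 459.1 -125.4   92.7]
 [ 453.7  109.1   92. ]
 [ 637.5  111.9   81.2]
 [ 643.2 -131.1   67.6]
 [ 358.3  208.    -1.6]
 [ 481.6 -357.8    1.8]
 [ 508.4   81.3  167.6]
 [ 500.   -99.2  172.9]
 [ 508.1   -5.   163.6]
 [ 748.8   -0.2  169.6]
 [ 532.   223.6    5.3]
 [ 571.9 -249.7  115.3]]
side [[ 457.   105.6   89.6]
 [ 463.3 -127.2   90.6]
 [ 820.7 -121.7   91.9]
 [ 659.7 -124.1   92.5]
 [ 568.  -257.7  114.7]
 [ 602.   -67.6  113.1]
 [ 510.1   53.8  166.4]
 [ 254.4  559.1    0.6]
 [ 591.3  -41.2  120. ]]
T [558.1  -9.7 137.6] [0.5 0.  0.9] 3233 open deg 30.65218610963255 yaw 1.2210036112050908
S [563.7 -19.9 135.7] [0.5 0.  0.9] 1490 open deg 30.519480695283843 yaw 1.2166952887559805
```

View pics/top0c.png

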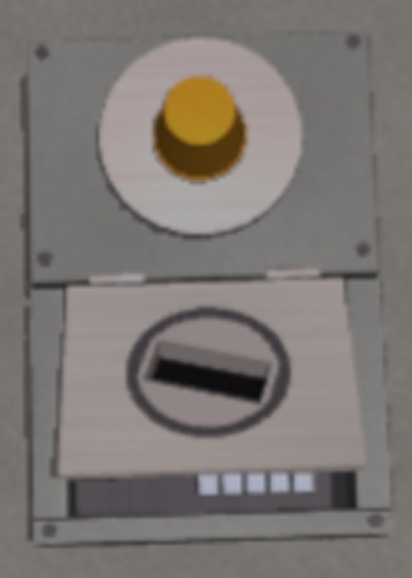

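View pics/side0c.png

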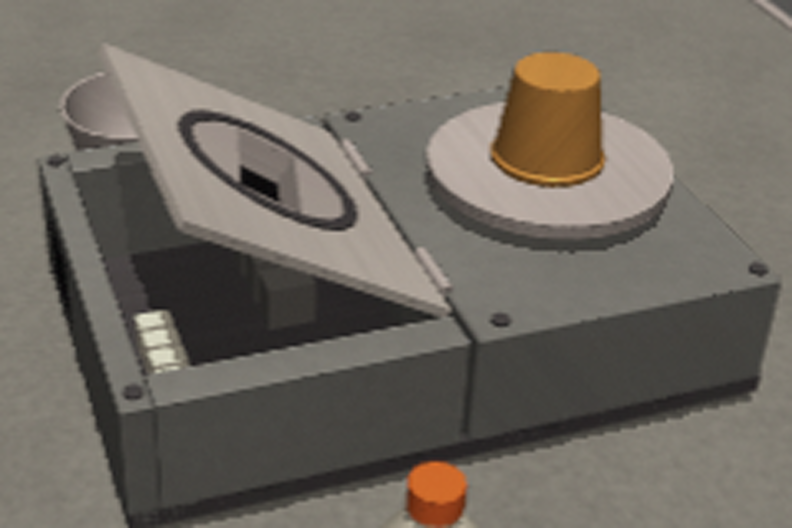

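Run:
```python
from h import *
np.set_printoptions(precision=1,suppress=True)
T=load("top0.npz");S=load("side0.npz")
a=np.array([(42,52),(353,41),(376,520),(49,530)])/3.3+[220,100]
A=plane(T,a,90); print(A,A.mean(0))
b=np.array([(352,117),(759,268),(133,392),(57,160)])/3.3+[190,140]
B=plane(S,b,90); print(B,B.mean(0))
for Q in(A,B):
    d1=(Q[0]+Q[1]-Q[2]-Q[3]); d2=Q[0]+Q[3]-Q[1]-Q[2]
    print("yaw x",np.degrees(np.arctan2(d1[1],d1[0])),"yaw y",np.degrees(np.arctan2(-d2[0],d2[1])),np.linalg.norm(d1)/2,np.linalg.norm(d2)/2)
# hinge row & front edge of housing
print(plane(T,np.array([(35,283),(376,270),(35,543),(390,533),(30,38),(370,32)])/3.3+[220,100],90))
print("slot top cam ends on open panel: ")
px=np.array([(160,345),(272,362),(150,378),(262,402)])/3.3+[220,100]
th=np.radians(30.6)
# plane of panel via depth
P=world(T,px); print(P)
```

```text
[[ 815.   117.9   90. ]
 [ 821.  -117.8   90. ]
 [ 460.2 -125.6   90. ]
 [ 454.7  109.7   90. ]] [637.7  -4.   90. ]
[[ 656.1  113.6   90. ]
 [ 823.9 -117.2   90. ]
 [ 462.3 -125.7   90. ]
 [ 458.3  111.1   90. ]] [600.2  -4.6  90. ]
yaw x 1.271564533398279 yaw y 1.4079771640822674 360.6519767535452 235.62137079535304
yaw x 1.1322552608061422 yaw y 20.173394047935385 279.7033890623159 249.07034467170143
[[ 636.3  121.7   90. ]
 [ 643.8 -130.7   90. ]
 [ 445.5  119.7   90. ]
 [ 450.9 -135.4   90. ]
 [ 826.2  127.1   90. ]
 [ 828.  -130.9   90. ]]
slot top cam ends on open panel: 
[[585.5  28.6 111.6]
 [569.  -50.5 134.6]
 [561.6  35.9 111.4]
 [539.2 -42.5 147.9]]
```

```bash
cat > plan.py <<'E'
import sys
from h import *
from rig import get_obs
np.set_printoptions(precision=3,suppress=True)
def pose():
    o=get_obs(); M=R.from_quat(o["tool_rot"]).as_matrix()
    return o,np.array(o["position"]),np.degrees(np.arctan2(M[1,0],M[0,0])),M
def plan(tgt,a_t,n):
    o,p,a,M=pose(); print("t",o["time_s"],"p",p,"a",round(a,2),"z",M[:,2],"F",o["wrist_force"],"T",o["wrist_torque"],"grip",o["grip_width"],"j",o["joint_positions"])
    d=np.array(tgt)-p; da=(a_t-a+540)%360-180
    rows=[]
    for i in range(n):
        ai=np.radians(a+da*i/n); s=d/n
        tx=np.array([np.cos(ai),np.sin(ai)]);ty=np.array([np.sin(ai),-np.cos(ai)])
        rows.append([round(float(s[:2]@tx),1),round(float(s[:2]@ty),1),round(float(-s[2]),1),round(float(np.radians(-da/n)),3)])
    print(rows)
if __name__=="__main__":
    v=list(map(float,sys.argv[1:])); plan(v[:3],v[3],int(v[4]))
E
python3 plan.py 514 -7 290 181.3 16
```

```text
t 0.1 p [ 229.973 -634.024  249.054] a 19.93 z [-0.     0.002 -1.   ] F [0.563 0.102 0.331] T [-0.003 -0.01  -0.08 ] grip 85.79618384834725 j [-1.373  0.287  1.578 -0.     1.279 -0.15 ]
[[30.0, -30.8, -2.6, -0.176], [35.0, -25.1, -2.6, -0.176], [38.8, -18.5, -2.6, -0.176], [41.5, -11.5, -2.6, -0.176], [42.8, -4.0, -2.6, -0.176], [42.9, 3.5, -2.6, -0.176], [41.6, 11.0, -2.6, -0.176], [39.0, 18.1, -2.6, -0.176], [35.2, 24.7, -2.6, -0.176], [30.4, 30.5, -2.6, -0.176], [24.6, 35.3, -2.6, -0.176], [18.0, 39.1, -2.6, -0.176], [10.9, 41.6, -2.6, -0.176], [3.4, 42.9, -2.6, -0.176], [-4.1, 42.8, -2.6, -0.176], [-11.6, 41.4, -2.6, -0.176]]
```

>>> step_arm(series=[[30, -31, -3, -0.176, 0], [35, -25, -3, -0.176, 0], [39, -18.5, -3, -0.176, 0], [41.5, -11.5, -3, -0.176, 0], [43, -4, -3, -0.176, 0], [43, 3.5, -3, -0.176, 0], [41.5, 11, -3, -0.176, 0], [39, 18, -3, -0.176, 0]], squeeze=20)

```text
time_s: 1.1
position: [367.4, -308.1, 269.3]
tool_rot: [0.623, 0.782, 0.003, -0.005]
wrist_force: [-0.4, 0.5, -0.6]
grip_width: 0.0
```

```bash
python3 plan.py 514 -7 290 181.3 8;python3 plan.py 514 -7 290 181.3 10
```

```text
t 1.1 p [ 367.381 -308.073  269.284] a 102.94 z [-0.003  0.011 -1.   ] F [-0.4    0.525 -0.575] T [ 0.024 -0.023  0.047] grip 0.04159839319892946 j [-0.912 -0.167  2.017  0.004  1.302 -1.139]
[[32.6, 26.3, -2.6, -0.171], [27.6, 31.4, -2.6, -0.171], [21.9, 35.7, -2.6, -0.171], [15.5, 38.9, -2.6, -0.171], [8.6, 41.0, -2.6, -0.171], [1.5, 41.8, -2.6, -0.171], [-5.6, 41.5, -2.6, -0.171], [-12.6, 39.9, -2.6, -0.171]]
t 1.1 p [ 367.381 -308.073  269.284] a 102.94 z [-0.003  0.011 -1.   ] F [-0.4    0.525 -0.575] T [ 0.024 -0.023  0.047] grip 0.04159839319892946 j [-0.912 -0.167  2.017  0.004  1.302 -1.139]
[[26.1, 21.0, -2.1, -0.137], [22.9, 24.4, -2.1, -0.137], [19.4, 27.3, -2.1, -0.137], [15.5, 29.7, -2.1, -0.137], [11.3, 31.5, -2.1, -0.137], [6.9, 32.8, -2.1, -0.137], [2.4, 33.4, -2.1, -0.137], [-2.2, 33.4, -2.1, -0.137], [-6.7, 32.8, -2.1, -0.137], [-11.1, 31.6, -2.1, -0.137]]
```

>>> step_arm(series=[[32.5, 26.5, -3, -0.171, 0], [27.5, 31.5, -3, -0.171, 0], [22, 36, -3, -0.171, 0], [15.5, 39, -3, -0.171, 0], [8.5, 41, -3, -0.171, 0], [1.5, 42, -3, -0.171, 0], [-5.5, 41.5, -3, -0.171, 0], [-12.5, 40, -3, -0.171, 0]])

```text
time_s: 2.1
position: [509.8, 8.1, 293.8]
tool_rot: [-0.035, 0.999, 0.007, -0.003]
wrist_force: [0.6, -0.6, 0.3]
grip_width: 0.1
```

```bash
python3 plan.py 514 -7 220 181.3 2
python3 - <<'E'
from rig import *
import cv2,numpy as np
s=snapshot("side"); cv2.imwrite("pics/side1.png",cv2.resize(s["frame"][60:320,120:440,::-1],None,fx=2.3,fy=2.3,interpolation=cv2.INTER_CUBIC))
E
```

```text
t 2.1 p [509.837   8.111 293.798] a -176.04 z [-0.007  0.013 -1.   ] F [ 0.571 -0.568  0.3  ] T [-0.052  0.047  0.018] grip 0.14488855316663665 j [-0.189 -0.112  1.924  0.012  1.339 -1.831]
[[-1.6, -7.7, 36.9, 0.023], [-1.7, -7.6, 36.9, 0.023]]
```

View pics/side1.png

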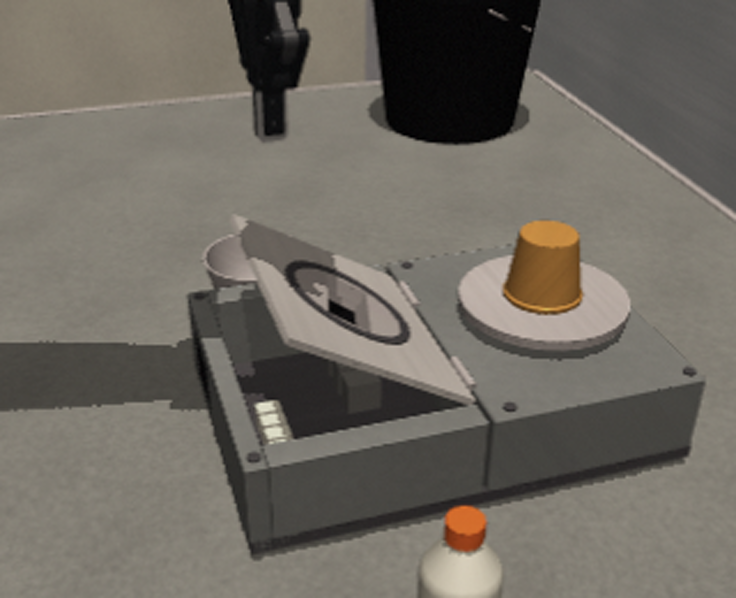

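The gripper is above the panel with its tip at about (268,132) in the crop. The panel is unchanged, still about 30° open. I'll lower now.

>>> step_arm(series=[[-1, -8, 45, 0.023, 0], [-1, -8, 40, 0.023, 0], [0, 0, 0, 0, 0]])

```text
time_s: 2.52
position: [514.1, -0.5, 207.2]
tool_rot: [-0.017, 1.0, 0.008, -0.002]
wrist_force: [-0.2, -0.2, 0.1]
grip_width: -0.1
```

```bash
python3 plan.py 514 -7 195 181.3 2
```

```text
t 2.525 p [514.106  -0.482 207.228] a -178.06 z [-0.004  0.017 -1.   ] F [-0.179 -0.175  0.083] T [-0.005 -0.013 -0.015] grip -0.0782661311976727 j [-0.206 -0.028  2.006  0.017  1.171 -1.817]
[[0.2, -3.3, 6.1, 0.006], [0.1, -3.3, 6.1, 0.006]]
```

>>> step_arm(series=[[0, -3, 8, 0.006, 0], [0, -3, 7, 0.006, 0], [4, 0, 8, 0, 0], [4, 0, 8, 0, 0], [3.5, 0, 8, 0, 0]])

```text
time_s: 3.15
position: [505.3, -7.2, 172.2]
tool_rot: [-0.011, 1.0, 0.007, 0.003]
wrist_force: [1.0, 0.4, 1.9]
grip_width: -0.1
```

```bash
python3 plan.py 501 -7 148 181.3 2
python3 - <<'E'
from rig import *
import cv2,numpy as np
s=snapshot("side"); cv2.imwrite("pics/side2.png",cv2.resize(s["frame"][60:320,120:440,::-1],None,fx=2.3,fy=2.3,interpolation=cv2.INTER_CUBIC))
E
```

```text
t 3.15 p [505.321  -7.212 172.218] a -178.79 z [ 0.006  0.015 -1.   ] F [0.964 0.363 1.888] T [-0.032  0.066 -0.009] grip -0.08791644537012823 j [-0.223 -0.012  2.059  0.018  1.092 -1.823]
[[2.2, 0.2, 12.1, -0.001], [2.2, 0.2, 12.1, -0.001]]
```

View pics/side2.png

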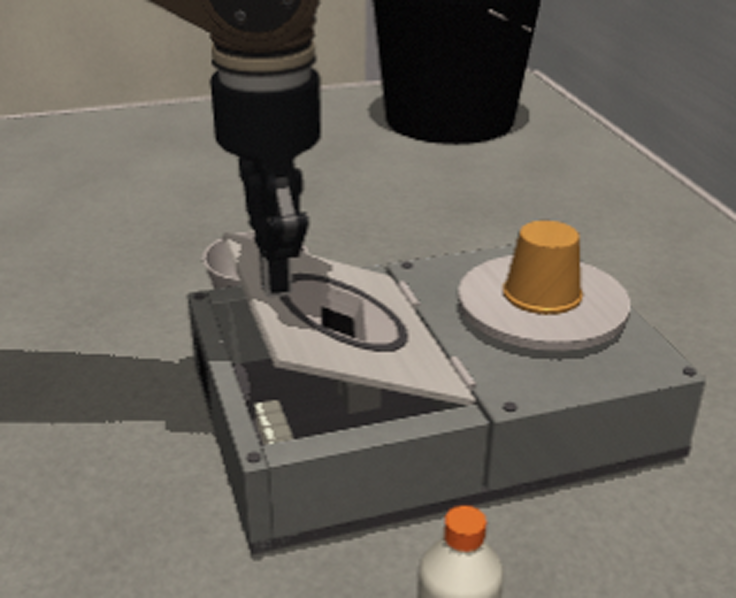

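The tip is at (280,290) on the strip and the panel is following it down. I'll continue along the arc.

>>> step_arm(series=[[3.5, 0, 8, 0, 0], [3, 0, 8, 0, 0], [3, 0, 8, 0, 0], [2.5, 0, 8, 0, 0], [2, 0, 8, 0, 0], [2, 0, 8, 0, 0], [1.5, 0, 6, 0, 0]])

```text
time_s: 4.08
position: [487.0, -6.7, 113.5]
tool_rot: [-0.011, 1.0, 0.007, 0.004]
wrist_force: [0.5, -0.4, 1.3]
grip_width: -0.1
```

```bash
python3 plan.py 487 -7 109 181.3 2
```

```text
t 4.075 p [486.97   -6.657 113.491] a -178.8 z [ 0.007  0.015 -1.   ] F [ 0.485 -0.422  1.346] T [ 0.027 -0.124  0.014] grip -0.13126879525559257 j [-0.23   0.03   2.139  0.019  0.969 -1.833]
[[-0.0, -0.2, 2.2, -0.001], [-0.0, -0.2, 2.2, -0.001]]
```

>>> step_arm(series=[[0, 0, 3, 0, 0], [0, 0, 3, 0, 0], [0, 0, 3, 0, 0], [0, 0, 3, 0, 0]])

```text
time_s: 4.58
position: [486.8, -6.6, 108.9]
tool_rot: [-0.012, 1.0, 0.008, -0.001]
wrist_force: [-9.0, 0.8, 19.1]
grip_width: -0.1
```

```bash
python3 plan.py 487 -7 109 181.3 2
```

```text
t 4.575 p [486.773  -6.619 108.888] a -178.67 z [-0.003  0.015 -1.   ] F [-9.021  0.757 19.092] T [ 0.111  1.464 -0.03 ] grip -0.08823565556386623 j [-0.229  0.042  2.136  0.017  0.97  -1.833]
[[-0.1, -0.2, -0.1, 0.0], [-0.1, -0.2, -0.1, 0.0]]
```

The force jumped to 19 N with the tip at z≈90, so the panel is on its stop. I'll lift and look.

>>> step_arm(series=[[0, 0, -3, 0, 0], [0, 0, -40, 0, 0], [0, 0, -55, 0, 0], [0, 55, -30, 0, 0], [0, 55, 0, 0, 0], [0, 55, 0, 0, 0], [0, 0, 0, 0, 0]])

```text
time_s: 5.45
position: [482.7, 160.5, 243.0]
tool_rot: [-0.01, 1.0, 0.009, -0.003]
wrist_force: [0.2, -0.7, -0.2]
grip_width: 0.1
```

```bash
python3 plan.py 487 -7 109 181.3 2
python3 - <<'E'
from rig import *
import cv2,numpy as np
for n in("side","top"):
    s=snapshot(n); f=s["frame"][:,:,::-1]
    np.savez(f"{n}3.npz",**{k:np.array(v) for k,v in s.items()})
    c=f[100:275,220:345] if n=="top" else f[140:300,190:430]
    cv2.imwrite(f"pics/{n}3c.png",cv2.resize(c,None,fx=3.3,fy=3.3,interpolation=cv2.INTER_CUBIC))
E
```

```text
t 5.45 p [482.681 160.538 243.006] a -178.9 z [-0.006  0.018 -1.   ] F [ 0.217 -0.702 -0.243] T [-0.048 -0.019 -0.002] grip 0.058004701469298675 j [ 0.113 -0.079  1.987  0.02   1.238 -1.484]
[[-0.5, -83.8, 67.0, -0.002], [-0.4, -83.8, 67.0, -0.002]]
```

View pics/top3c.png

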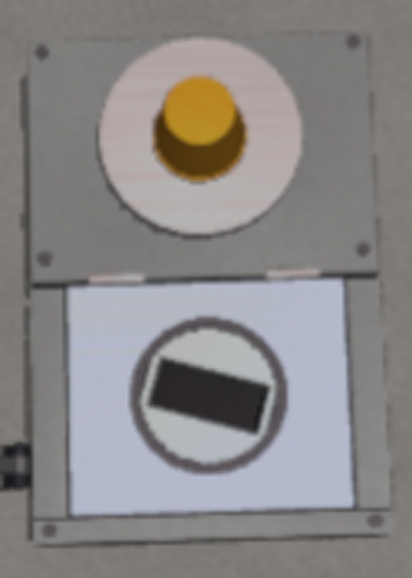

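View pics/side3c.png

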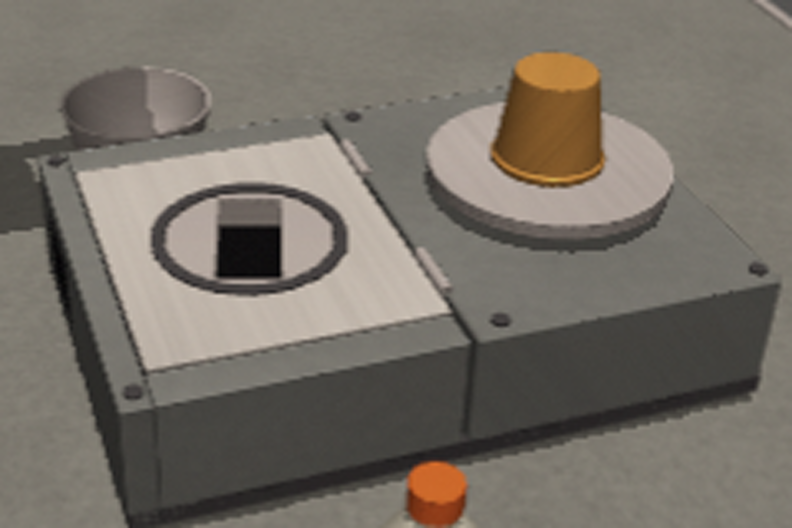

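The panel is flush in both views. In the top crop the disc centre is at (208,396). The slot corners are near (162,359), (269,384), (258,433) and (150,406). The fastener ring in the side crop is centred at (250,239).

Run:
```python
from h import *
np.set_printoptions(precision=1,suppress=True)
T=load("top3.npz");S=load("side3.npz")
for s,px,c,off in((T,[(162,359),(269,384),(258,433),(150,406)],[(208,396),(208,317),(208,474),(131,396),(287,396)],[220,100]),(S,[(218,199),(281,199),(283,278),(216,277)],[(250,239),(152,240),(348,240),(250,184),(250,295)],[190,140])):
    Q=plane(s,np.array(px)/3.3+off,90); C=plane(s,np.array(c)/3.3+off,90)
    print(Q[:,:2],Q.mean(0)); print(C[:,:2])
    e=Q[0]+Q[3]-Q[1]-Q[2]; print("slot dir",np.degrees(np.arctan2(e[1],e[0])),np.linalg.norm(e)/2)
    P=cloud(s); 
    for nm,poly in (("strip",[(90,490),(330,485),(330,500),(90,500)] if off[0]==220 else [(100,185),(115,185),(165,330),(150,340)]),("hous",[(60,240),(330,235),(330,260),(60,265)] if off[0]==220 else [(320,130),(335,130),(440,310),(425,312)])):
        m=np.zeros(P.shape[:2],np.uint8); cv2.fillPoly(m,[np.int32(np.array(poly)/3.3+off)],1); print(nm,np.nanmedian(P[m>0],axis=0))
```

```text
[[578.6  27.8]
 [559.4 -50.3]
 [523.6 -41.8]
 [544.   36.7]] [551.4  -6.9  90. ]
[[551.   -5.7]
 [609.6  -6.2]
 [494.1  -5.2]
 [551.4  50.6]
 [550.5 -63.3]]
slot dir 75.84014902551323 80.7960512819187
strip [481.2 -14.5  90.5]
hous [661.6   3.2  90.4]
[[545.6  38. ]
 [582.4  27.6]
 [561.  -52.1]
 [525.3 -40.9]] [553.6  -6.9  90. ]
[[553.2  -9.4]
 [498.3   5.2]
 [607.7 -25.9]
 [568.7  49.5]
 [539.2 -62.6]]
slot dir 163.38617221796358 37.78833588059971
strip [482.8 -18.4  90.4]
hous [631.6 -12.1  90.3]
```

```bash
python3 plan.py 552.5 -6.5 160 165.7 5
```

```text
t 5.55 p [482.939 157.936 242.482] a -179.1 z [-0.007  0.017 -1.   ] F [-0.2   -0.078 -0.957] T [ 0.009 -0.024  0.028] grip -0.08603959241753156 j [ 0.108 -0.079  1.988  0.019  1.238 -1.485]
[[-13.4, -33.1, 16.5, 0.053], [-15.1, -32.3, 16.5, 0.053], [-16.8, -31.5, 16.5, 0.053], [-18.5, -30.6, 16.5, 0.053], [-20.1, -29.5, 16.5, 0.053]]
```

>>> step_arm(series=[[-13.5, -33, 16.5, 0.053, 36], [-15, -32.5, 16.5, 0.053, 36], [-17, -31.5, 16.5, 0.053, 36], [-18.5, -30.5, 16.5, 0.053, 36], [-20, -29.5, 16.5, 0.053, 36], [0, 0, 0, 0, 36]])

```text
time_s: 6.3
position: [551.2, -19.0, 152.0]
tool_rot: [0.134, 0.991, 0.007, -0.006]
wrist_force: [-0.6, 0.2, 0.4]
grip_width: 36.1
```

```bash
python3 plan.py 552.5 -6.5 125 165.7 2
```

```text
t 6.3 p [551.181 -19.031 151.951] a 164.6 z [-0.01   0.016 -1.   ] F [-0.575  0.152  0.396] T [ 0.004 -0.002 -0.023] grip 36.12344080962381 j [-0.224  0.125  1.956  0.016  1.074 -1.534]
[[1.0, 6.2, 13.5, -0.01], [1.0, 6.2, 13.5, -0.01]]
```

>>> step_arm(series=[[1, 6, 13.5, -0.01, 36], [1, 6, 10, -0.01, 36], [0, 0, 0, 0, 36]])

```text
time_s: 6.68
position: [551.0, -5.6, 127.0]
tool_rot: [0.124, 0.992, 0.008, -0.007]
wrist_force: [-0.2, -0.1, 0.2]
grip_width: 36.2
```

```bash
python3 plan.py 552.5 -6.5 112 165.7 2
python3 - <<'E'
from rig import *
import cv2,numpy as np
s=snapshot("side"); c=s["frame"][120:290,170:400,::-1]
cv2.imwrite("pics/side4c.png",cv2.resize(c,None,fx=3.3,fy=3.3,interpolation=cv2.INTER_CUBIC))
E
```

```text
t 6.675 p [550.951  -5.587 127.009] a 165.8 z [-0.012  0.017 -1.   ] F [-0.156 -0.085  0.156] T [-0.025  0.051  0.021] grip 36.182284064857136 j [-0.2    0.158  1.971  0.017  1.028 -1.532]
[[-0.9, -0.3, 7.5, 0.001], [-0.9, -0.3, 7.5, 0.001]]
```

View pics/side4c.png

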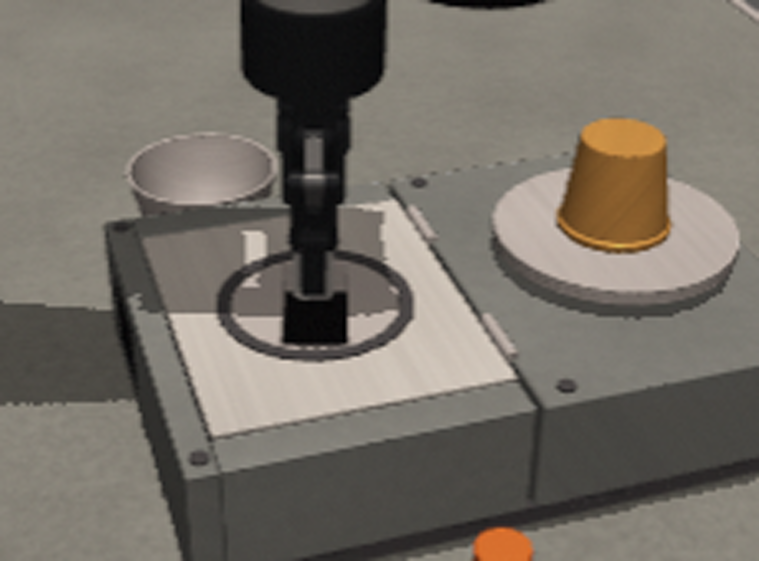

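The near fingertip at (313,295) is laterally centred on the slot, which spans 283–347. I'll descend gently.

>>> step_arm(series=[[-1, -0.5, 7, 0, 36], [-1, 0, 7, 0, 36], [0, 0, 7, 0, 36], [0, 0, 7, 0, 36], [0, 0, 5, 0, 36]])

```text
time_s: 7.35
position: [553.6, -5.4, 93.7]
tool_rot: [0.123, 0.992, 0.008, -0.005]
wrist_force: [0.5, 0.3, -0.4]
grip_width: 36.0
```

```bash
python3 plan.py 552.5 -6.5 94 165.7 2
python3 - <<'E'
from rig import *
import cv2,numpy as np
s=snapshot("side"); c=s["frame"][120:290,170:400,::-1]
cv2.imwrite("pics/side5c.png",cv2.resize(c,None,fx=3.3,fy=3.3,interpolation=cv2.INTER_CUBIC))
E
```

```text
t 7.35 p [553.625  -5.385  93.656] a 165.9 z [-0.008  0.016 -1.   ] F [ 0.451  0.316 -0.379] T [-0.012 -0.021 -0.002] grip 36.038674733535785 j [-0.199  0.21   1.981  0.018  0.962 -1.534]
[[0.4, -0.7, -0.2, 0.002], [0.4, -0.7, -0.2, 0.002]]
```

View pics/side5c.png

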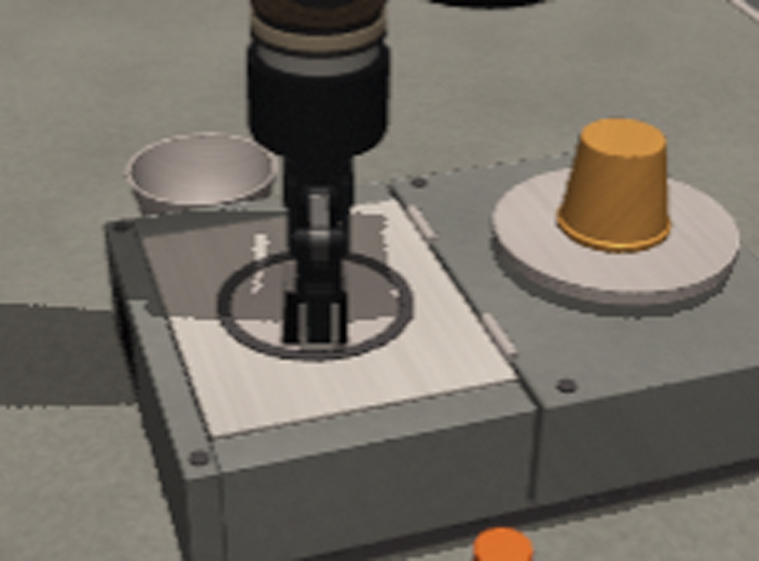

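The fingers are in the slot with no contact force. Now I'll turn clockwise about the TCP.

>>> step_arm(series=[[0, -0.5, 0, 0.12, 36], [0, 0, 0, 0.12, 36], [0, 0, 0, 0.12, 36], [0, 0, 0, 0.12, 36]])

```text
time_s: 7.9
position: [552.1, -5.4, 92.2]
tool_rot: [0.362, 0.932, 0.006, -0.009]
wrist_force: [-1.8, 1.2, 1.8]
grip_width: 35.7
```

```bash
python3 plan.py 552.5 -6.5 94 76 8
```

```text
t 7.9 p [552.102  -5.427  92.21 ] a 137.51 z [-0.013  0.018 -1.   ] F [-1.769  1.247  1.832] T [0.105 0.14  0.127] grip 35.67117746211292 j [-0.2    0.212  1.983  0.019  0.963 -1.04 ]
[[-0.1, -0.1, -0.2, 0.134], [-0.1, -0.0, -0.2, 0.134], [-0.1, -0.0, -0.2, 0.134], [-0.1, -0.0, -0.2, 0.134], [-0.1, 0.0, -0.2, 0.134], [-0.1, 0.0, -0.2, 0.134], [-0.1, 0.0, -0.2, 0.134], [-0.1, 0.1, -0.2, 0.134]]
```

Torque about z is 0.127 N m, so the cam is turning. It has sunk by about 1.5 mm, so I'll compensate slightly.

>>> step_arm(series=[[0, 0, -0.5, 0.13, 36], [0, 0, -0.5, 0.13, 36], [0, 0, -0.5, 0.13, 36], [0, 0, -0.3, 0.13, 36]])

```text
time_s: 8.4
position: [552.1, -5.4, 92.5]
tool_rot: [0.596, 0.803, 0.004, -0.01]
wrist_force: [0.3, 0.3, -1.4]
grip_width: 35.7
```

```bash
python3 plan.py 552.5 -6.5 94 76 4
```

```text
t 8.4 p [552.122  -5.352  92.508] a 106.8 z [-0.011  0.018 -1.   ] F [ 0.27   0.296 -1.373] T [ 0.019 -0.208  0.093] grip 35.7376029944049 j [-0.2    0.211  1.983  0.019  0.963 -0.504]
[[-0.3, 0.0, -0.4, 0.134], [-0.3, 0.0, -0.4, 0.134], [-0.3, 0.1, -0.4, 0.134], [-0.3, 0.1, -0.4, 0.134]]
```

>>> step_arm(series=[[0, 0, -0.4, 0.12, 36], [0, 0, -0.4, 0.12, 36], [0, 0, -0.4, 0.1, 36]])

```text
time_s: 8.78
position: [552.2, -5.4, 92.7]
tool_rot: [0.727, 0.687, 0.002, -0.01]
wrist_force: [0.4, 0.6, -1.5]
grip_width: 36.2
```

```bash
python3 plan.py 552.5 -6.5 94 76 4
```

```text
t 8.775 p [552.153  -5.408  92.671] a 86.72 z [-0.011  0.018 -1.   ] F [ 0.379  0.638 -1.507] T [ 0.014 -0.138  0.104] grip 36.24426509224418 j [-0.2    0.21   1.983  0.019  0.962 -0.153]
[[-0.3, 0.1, -0.3, 0.047], [-0.3, 0.1, -0.3, 0.047], [-0.3, 0.1, -0.3, 0.047], [-0.3, 0.1, -0.3, 0.047]]
```

>>> step_arm(series=[[0, 0, -0.4, 0.06, 36], [0, 0, -0.4, 0.06, 36], [0, 0, -0.2, 0.06, 36], [0, 0, -0.2, 0.06, 36]])

```text
time_s: 9.28
position: [552.2, -5.4, 92.6]
tool_rot: [0.806, 0.592, 0.001, -0.01]
wrist_force: [0.4, -0.4, -0.9]
grip_width: 35.9
```

```bash
python3 plan.py 552.5 -6.5 94 76 4
```

```text
t 9.275 p [552.168  -5.449  92.638] a 72.57 z [-0.01   0.017 -1.   ] F [ 0.353 -0.364 -0.948] T [-0.012 -0.012  0.105] grip 35.9121656189476 j [-0.2    0.21   1.984  0.018  0.961  0.094]
[[-0.2, 0.2, -0.3, -0.015], [-0.2, 0.2, -0.3, -0.015], [-0.2, 0.2, -0.3, -0.015], [-0.2, 0.1, -0.3, -0.015]]
```

>>> step_arm(series=[[0, 0, -0.3, 0.05, 36], [0, 0, -0.3, 0.05, 36], [0, 0, -0.2, 0.05, 36]])

```text
time_s: 9.65
position: [552.9, -5.4, 92.9]
tool_rot: [0.844, 0.536, 0.0, -0.008]
wrist_force: [5.1, 2.2, -2.6]
grip_width: 36.1
```

```bash
python3 plan.py 552.5 -6.5 94 76 4;  python3 - <<'E'
from rig import *
import cv2,numpy as np
s=snapshot("side"); c=s["frame"][120:290,170:400,::-1]
cv2.imwrite("pics/side6c.png",cv2.resize(c,None,fx=3.3,fy=3.3,interpolation=cv2.INTER_CUBIC))
E
```

```text
t 9.65 p [552.938  -5.403  92.915] a 64.88 z [-0.008  0.013 -1.   ] F [ 5.125  2.195 -2.616] T [ 0.887 -0.332  3.275] grip 36.059708534190165 j [-0.198  0.21   1.983  0.014  0.959  0.232]
[[-0.3, 0.0, -0.3, -0.049], [-0.3, 0.0, -0.3, -0.049], [-0.3, -0.0, -0.3, -0.049], [-0.3, -0.0, -0.3, -0.049]]
```

View pics/side6c.png

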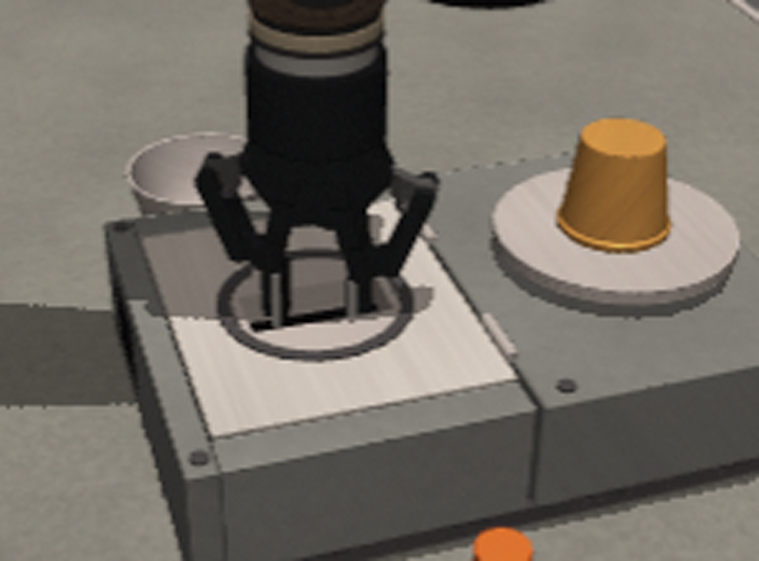

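Torque jumped to 3.3 N m, so the cam is on its rigid stop, and the slot edge in the picture runs toward the hinge. I'll back the tool off into the middle of the play, then lift straight out.

>>> step_arm(series=[[0, 0, -0.3, -0.15, 36], [0, 0, -0.3, -0.15, 36], [0, 0, -8, -0.08, 36], [0, 0, -15, 0, 36], [0, 0, -30, 0, 36], [0, 0, -50, 0, 36], [0, 0, -50, 0, 36]])

```text
time_s: 10.58
position: [551.9, -6.8, 247.1]
tool_rot: [0.724, 0.689, -0.002, -0.011]
wrist_force: [1.0, -0.2, -1.1]
grip_width: 36.4
```

```bash
python3 plan.py 480 160 243 64 4
```

```text
t 10.575 p [551.881  -6.798 247.093] a 87.17 z [-0.017  0.014 -1.   ] F [ 1.    -0.163 -1.103] T [-0.067 -0.036 -0.017] grip 36.379490319586154 j [-0.2    0.027  1.875  0.011  1.259 -0.154]
[[40.8, -20.0, 1.0, 0.101], [38.5, -24.0, 1.0, 0.101], [35.9, -27.8, 1.0, 0.101], [32.9, -31.3, 1.0, 0.101]]
```

>>> step_arm(series=[[40, -18, -5, 0, 36], [40, -18, 0, 0, 36], [40, -18, 0, 0, 36], [40, -18, 0, 0, 36], [0, 0, 0, 0, 36]])

```text
time_s: 11.2
position: [490.7, 159.9, 267.5]
tool_rot: [0.728, 0.686, 0.006, -0.004]
wrist_force: [0.8, 0.5, 0.8]
grip_width: 36.1
```

```bash
python3 plan.py 480 160 243 64 4
python3 - <<'E'
from rig import *
import cv2,numpy as np
for n in("side","top"):
    s=snapshot(n); f=s["frame"][:,:,::-1]
    np.savez(f"{n}7.npz",**{k:np.array(v) for k,v in s.items()})
    cv2.imwrite(f"pics/{n}7.png",f)
    c=f[100:275,220:345] if n=="top" else f[140:300,190:430]
    cv2.imwrite(f"pics/{n}7c.png",cv2.resize(c,None,fx=3.3,fy=3.3,interpolation=cv2.INTER_CUBIC))
E
```

```text
t 11.2 p [490.694 159.904 267.473] a 86.56 z [ 0.003  0.013 -1.   ] F [0.791 0.53  0.845] T [ 0.032  0.004 -0.001] grip 36.075365293858816 j [ 0.113 -0.086  1.948  0.013  1.275  0.169]
[[-0.1, -2.7, 6.1, 0.098], [-0.4, -2.6, 6.1, 0.098], [-0.7, -2.6, 6.1, 0.098], [-0.9, -2.5, 6.1, 0.098]]
```

View pics/top7c.png

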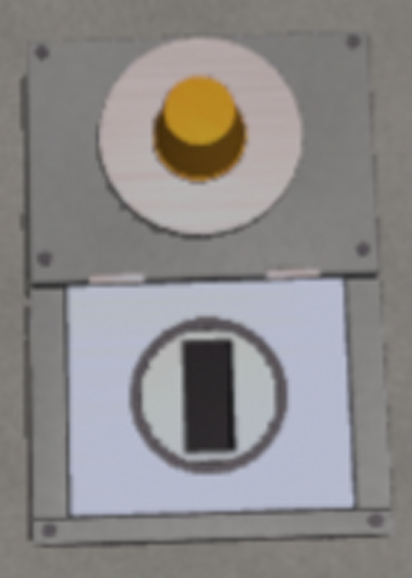

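View pics/side7c.png

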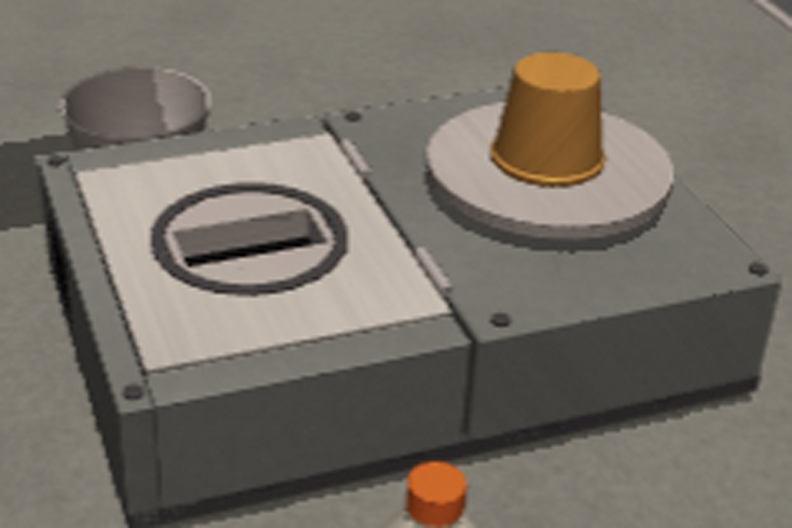

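View pics/top7.png

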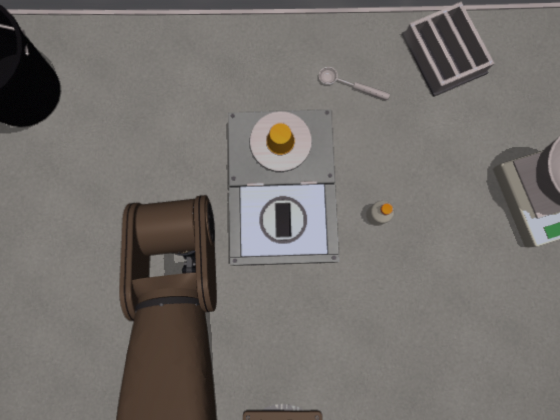

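The slot now lies at right angles to the hinge, with corners at (183,340), (232,340), (236,449) and (186,452) in the top crop. It's parallel to the panel's sides. Panel is flush, and the cone, bottle and bowl haven't moved. One numeric check of these, then I'll hand in.

Run:
```python
from h import *
T=load("top7.npz"); T0=load("top0.npz"); S=load("side7.npz");S0=load("side0.npz")
Q=plane(T,np.array([(183,340),(232,340),(236,449),(186,452)])/3.3+[220,100],90)
e=Q[0]+Q[1]-Q[2]-Q[3]; print("slot dir",np.degrees(np.arctan2(e[1],e[0])),"machine yaw ~1.3")
P=plane(T,np.array([(68,285),(343,280),(353,508),(72,515)])/3.3+[220,100],90); e=P[0]+P[1]-P[2]-P[3]; print("panel",np.degrees(np.arctan2(e[1],e[0])))
print("strip z",np.nanmedian(cloud(T)[246:253,250:318,2]))
for n,a,b,r in(("cone",T,T0,(118,160,262,300)),("bottle",T,T0,(198,226,368,398)),("cone s",S,S0,(150,200,330,385)),("bottle s",S,S0,(280,350,298,342)),("bowl s",S,S0,(160,180,205,230))):
    y0,y1,x0,x1=r; d=abs(a["frame"][y0:y1,x0:x1].astype(int)-b["frame"][y0:y1,x0:x1]); print(n,d.mean(),(d.max(2)>30).mean())
from rig import *
print(get_obs()["wrist_force"]); print(close_job())
```

```text
slot dir 1.2835864952886316 machine yaw ~1.3
panel 1.2239781315139155
strip z 90.45655326369479
cone 9.263784461152882 0.0
bottle 7.974603174603175 0.0
cone s 2.2006060606060607 0.0
bottle s 2.2515151515151515 0.0
bowl s 28.390666666666668 0.604
[-0.37443676  0.1278264   0.14630112]
the job is handed in; nothing more can be done
None
```

The panel is shut and its fastener is turned clockwise to the locked stop. I handed the job in at about 11 s on the robot's clock.

- **Panel:** I pushed it down with closed fingertips on the plain strip, following the arc from about 30.6° open until it met the stop. The force jumped to 19 N with the fingertips at z ≈ 90 mm. At the end its top measured 90.5 mm, against 90 mm expected.
- **Fastener:** I set the two fingertips, opened 36 mm, one in each half of the slot, and turned clockwise until the torque rose from about 0.1 to 3.3 N m at the stop. I then backed off within the play and lifted straight out. The slot finished at 1.28° in the image, against 1.22° for the panel's sides, so it is at right angles to the hinge.
- **Cone and bottle:** neither moved; no pixel changed noticeably in either view.
- **Bowl:** the pixel comparison in the side view disagreed (60% changed). In the first picture the raised panel covered part of that area, and in the last the arm's shadow fell on the bowl. By eye, the bowl is in the same place in the side views after the panel was shut and at the end. I did not measure it further, and the robot never came near it at bowl height.
- **Robot at hand-in:** it stood clear, with fingertips about 250 mm up and no wrist force beyond noise.

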